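# Slide the dish tray home under the low cover of the warming dock

### The job

Slide the blue tray, with the dish lying in it, along the desk into the mouth of the low white warming dock and push it fully home, so that it drives the orange ejector bar at the back right up to its stop; then let go and back away. Keep the tray flat on the desk the whole way (never lift it), keep the dish in its well, and leave the bottles, the canister and the timer where they stand.

Things in the scene. Friction and masses are not known exactly. Their poses are not given: they have to be found in the camera images.
- dock: fixed white warming dock, an open-fronted cover 145 x 144 x 68 mm standing on the desk. Origin on the desk (z = 0) inside it; its +x is the way in, from mouth (x = -0.075) to back (outer face x = 0.070), and lies within 0.2 rad of world +y (mouth to the robot's right). Inner width 124 mm (y = +-0.062), inner height 62 mm; no floor or sill, a dark pad flush with the desk marks the place
- dock_mouth (a point): middle of the lower front edge of the dock's roof, 62 mm above the desk (dock x = -0.075); the roof is 6 mm thick and runs from here to the back. Below it two low grey flared guides, 20 mm high, widen the mouth: they run from the side walls out to dock x = -0.110, y = +-0.083
- dock_home (a point): where the tray's centre lies when fully home: dock x = 0.001, y = 0, z = 0.012 (6 mm play to each side). The tray's rear face is then 24 mm inside the mouth edge, under the roof, so a tool pointing straight down cannot push it that far; it must lean back out of the mouth
- ejector (a joint): orange ejector bar in the back of the dock, 100 mm wide, 4 to 24 mm above the desk, front face at dock x = 0.035 + value. Value in m: 0 = out towards the mouth, 0.018 = back at its hard stop. No spring: a stiff slide (about 4 N) that stays where it is left. A rod with an orange knob comes out of the dock's back as the bar goes back
- tray_center (a point): centre (half-way up) of the loose blue tray, a flat block 104 mm along its x, 112 mm along its y, 24 mm high, 0.26 to 0.48 kg, with a round well 65 mm wide and 6 mm deep in its top. z = 0.012 on the desk. Its x axis starts within about 0.5 rad of the dock's x axis. No handle, too wide to grip: push its sides; pushing it along the desk takes 1 to 4 N
- dish_center (a point): centre (half-way up) of the loose clear round dish with lid, 60 mm across, 14 mm high, 20 g, lying in the tray's well; this point is then 13 mm above tray_center and its top stands 32 mm above the desk
- medium_bottle_mid (a point): bystander: clear bottle with orange cap, 42 mm across, 90 mm high, half-way up
- red_cap_bottle_mid (a point): bystander: white bottle with red cap, 34 mm across, 76 mm high, half-way up
- objective_can_mid (a point): bystander: white canister with black lid, 40 mm across, 67 mm high, half-way up
- timer_mid (a point): bystander: white digital timer lying on the desk, 60 x 64 x 18 mm, half-way up
Things that resemble listed ones, but are neither listed nor needed, are in the scene too. What is shaped like the part that bears dish_center but turquoise is not meant.

How it is judged:
By the outcome, as a careful person would: the job done as asked, in the order asked, and still so for the second after the job is handed in, with the robot touching nothing.
It also fails if it takes over 48 s, if anything falls off the work surface, if the arm or the gripper's body presses on something with over 40 N, if the wrist force passes 120 N, or if a joint passes its speed limit or range.

### The arm

A 6-joint arm with a two-finger parallel gripper is mounted at the origin on a cart in front of the work surface, level with it; the furniture and walls round the work are solid. World frame = base frame: x ahead of the robot, y to its left, z up, the work surface at z = 0. Lengths are in m, angles in rad, forces in N, time in s.
With the tool pointing down it reaches from about 0.375 to 0.9 m from the base axis. Payload 3.1 kg.
Tool frame: the origin (TCP) lies midway between the tips of the shut fingers; the grasp point (between the pads) lies env.tcp_to_grasp behind it (env.tcp_to_grasp is the distance from the TCP to the grasp point, in m); z points along the fingers, y is the line along which they close (so a half turn about z gives the same grasp; the last joint's range is limited). The gripper opens to 87 mm and grips with 3 to 60 N. Pads are 19 mm wide; open, the fingers measure 117 mm over their backs; the gripper's body (75 mm by 190 mm) begins 51 mm behind the grasp point.
Start: joints at [-1.486, 0.527, 1.433, -0, 1.181, -0.178], TCP at [0.162, -0.604, 0.223] pointing down, gripper open.
Joint ranges: [-3.08, 3.08], [-0.75, 2.2], [0.22, 2.44], [-1.43, 4.57], [0, 2.65], [-2.85, 2.85]. Speed limits (rad/s): [2.79, 2.79, 3.14, 3.14, 3.14, 3.14].

### API

Orientations are given as a rotation vector (axis times angle).
In Python, from cell import readout, cams, finish_job, env gives the robot as it stands. The module is installed in compiled form; this text tells all that it offers.
- The arm moves only by the tool send_rows, never from a script. Its argument "series" is a list of rows, each a list of 3 entries, a list of its own where there are three numbers: the opening, from -1 (shut) to 1 (fully open), then the shift along the tool's x, y, z in mm, then the turn, a rotation vector about the tool's x, y, z in degrees. In form: [[fingers, [x, y, z], [wx, wy, wz]], ...]. A call has 1 to 12 rows; each row is the pose to reach, as a shift and turn from the pose commanded when the call began, along the tool's axes at that moment; what a row does not reach only later rows make up. A row lasts 1/10 s, in which the tool goes at most 50 mm and 8.59 degrees, less where a joint would pass 70% of its speed; a pose out of reach is approached as far as the arm can. A call with a gripper value outside its range is refused whole. The fingers move at their own pace and stop on an object; "newtons" is the grip in N (left out, the last holds). Time passes only in rows, so rows that repeat a pose let the fingers close. It gives the time, the measured TCP pose, the force, the opening and the grip force at its end, in the units of the state.
- readout.sense(): the state, without advancing time (a new reading comes with each control period).
- cams.capture(name): name is "side" or "top" or "wrist"; returns a dict with "color" (420x560x3 uint8, red, green, blue), "depth" (420x560 float32, m along the optical axis (not along the pixel's ray), 0 where there is no reading), "fx", "fy", "cx", "cy" (pixels), "cam_to_world" (4x4, takes a point from camera to world coordinates); the wrist camera has in their place "T_tool_cam" (4x4, takes a point from camera to tool coordinates, whose origin is the TCP and whose axes are the flange's). Camera axes: x right, y down, z forward; pixel columns grow to the right and rows downward; lengths in m; the calibration is good to about 2 mm. A picture is of the moment at which its call begins: read the wrist's pose just before it.
- finish_job(): hands the job in; it is judged then, once.
The state is a dict: "time": time; "q": joint angles; "qvel": joint speeds; "joint_torque": joint torques, N m; "tool_pos": TCP position; "orientation": TCP orientation; "force": force on the tool from outside, world axes, zero at the start; "moment": the same for the moment, N m; "finger_gap": finger opening in m; "gripper_force": force on a finger pad.
Only numpy, scipy, OpenCV 4.12 (cv2) and the standard library are available. Lean on these libraries where they do the work, as an engineer would, in place of code of your own. Each camera call takes 0.05 s, during which the arm holds its last target. There are 200 camera calls.

## Working session

There is one attempt and no reset: what is moved stays moved. The work goes in short steps, Python scripts to look and compute and a tool call to move; the robot and the scene stay as the last step left them, time stands still between calls to the robot, and variables do not carry over. Pictures are saved under pics/ and viewed, at most 10 in all, crops included, and the job is handed in when it is done.

Besides the shell and the picture viewer there is one more tool, called after "Emit:" as name([rows], argument=value, ...), one row to a line, values as JSON. send_rows: Moves the arm, as the interface text tells. Its arguments: {"type":"object","properties":{"series":{"type":"array"},"newtons":{"type":"number"}},"required":["series"]}

```bash
mkdir -p pics; python3 - <<'E'
from cell import readout,cams,env
import cv2,numpy as np
print(readout.sense(),env.tcp_to_grasp)
for n in("top","side"):
    c=cams.capture(n);cv2.imwrite(f"pics/{n}0.png",c["color"][:,:,::-1]);np.savez(f"{n}0.npz",**c)
    print(n,c["fx"],c["cx"],c["cy"],np.round(c["cam_to_world"],3))
E
```

```text
{'time': 0.0, 'q': array([-1.48644605e+00,  5.28462791e-01,  1.43391780e+00,  6.47630289e-06,
        1.18138134e+00, -1.78482928e-01]), 'qvel': array([-0.00054392,  0.00215189, -0.00073973, -0.00074976,  0.00020709,
        0.00077597]), 'joint_torque': array([-5.16972541e-04, -4.40046859e+01, -1.76590347e+01,  6.30801916e-02,
        5.80654631e-02, -1.78460418e-04]), 'tool_pos': array([ 0.16236336, -0.60277856,  0.22156878]), 'orientation': array([-3.11235611e+00, -4.11382355e-01, -1.69598228e-04]), 'force': array([0.31922255, 0.81933654, 0.60493086]), 'moment': array([ 0.0440408 , -0.03041505, -0.00988042]), 'gripper_force': 0.0, 'finger_gap': 0.08709382360763894} 0.0187
top 509.53376447267556 282.64639547214466 210.9464485504039 [[ 0.002 -0.986  0.166  0.38 ]
 [-1.    -0.002  0.005  0.117]
 [-0.005 -0.166 -0.986  1.193]
 [ 0.     0.     0.     1.   ]]
side 398.6397869180257 274.97962549390724 214.2895913783307 [[-0.964 -0.19   0.188  0.427]
 [-0.266  0.648 -0.713  0.748]
 [ 0.014 -0.737 -0.675  0.674]
 [ 0.     0.     0.     1.   ]]
```

View pics/top0.png

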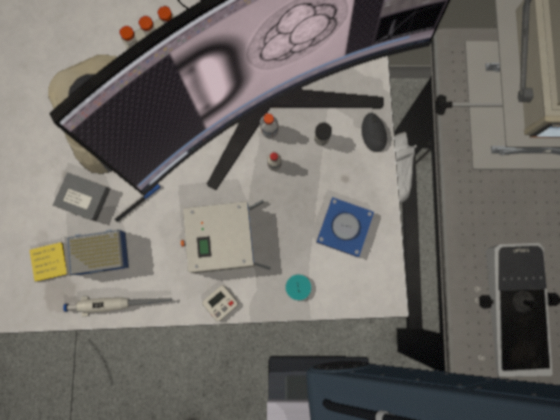

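View pics/side0.png

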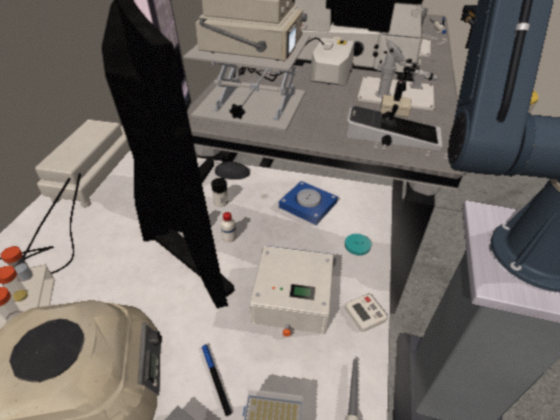

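Top view: the blue tray with the clear dish is at (346,226), the dock at (218,237) with its mouth to the right and guides at (258,205) and (262,265). The timer is at (220,302) and the red-cap bottle at (274,160). The dish candidates are the clear one at (346,226), which lies in the blue tray's well and fits, and the turquoise one at (299,288), which is the lookalike on the desk.

```bash
cat > h.py <<'E'
import cv2,numpy as np
def ray(c,uv,z):
    uv=np.atleast_2d(uv).astype(float);T=c["cam_to_world"]
    d=np.c_[(uv[:,0]-c["cx"])/c["fx"],(uv[:,1]-c["cy"])/c["fy"],np.ones(len(uv))]@T[:3,:3].T
    return T[:3,3]+d*((z-T[2,3])/d[:,2])[:,None]
def cloud(c):
    v,u=np.indices(c["depth"].shape);d=c["depth"];T=c["cam_to_world"]
    p=np.stack([(u-c["cx"])/c["fx"]*d,(v-c["cy"])/c["fy"]*d,d],-1)
    return p@T[:3,:3].T+T[:3,3]
def blue(c,roi):
    h=cv2.cvtColor(c["color"],cv2.COLOR_RGB2HSV);m=cv2.inRange(h,(105,110,50),(125,255,255))
    k=np.zeros_like(m);x0,y0,x1,y1=roi;k[y0:y1,x0:x1]=m[y0:y1,x0:x1]
    cs=cv2.findContours(k,cv2.RETR_EXTERNAL,cv2.CHAIN_APPROX_NONE)[0]
    return max(cs,key=cv2.contourArea)[:,0]
def rect(P):
    r=cv2.minAreaRect((P[:,:2]*1000).astype(np.float32));return r,cv2.boxPoints(r).round(1).tolist()
E
python3 - <<'E'
from h import *
for n,roi,droi in(("top",(300,180,400,270),(165,185,290,290)),("side",(270,170,350,230),(240,235,345,340))):
    c=dict(np.load(n+"0.npz"));print(n)
    print("tray",rect(ray(c,blue(c,roi),.024)))
    W=cloud(c);x0,y0,x1,y1=droi;w=W[y0:y1,x0:x1].reshape(-1,3);
    s=w[(w[:,2]>.06)&(w[:,2]<.08)];print("roof z",np.median(s[:,2]),rect(s))
    m=((W[:,:,2]>.055)&(W[:,:,2]<.08)).astype(np.uint8);k=m*0;k[y0:y1,x0:x1]=m[y0:y1,x0:x1]
    k=cv2.morphologyEx(k,cv2.MORPH_OPEN,np.ones((5,5)))
    cc=max(cv2.findContours(k,0,1)[0],key=cv2.contourArea)[:,0];print("roof ray",rect(ray(c,cc,.068)))
c=dict(np.load("top0.npz"))
print("marks: redcap,medium,black,timer,turq,guides",ray(c,[[274,157]],.076).round(3),ray(c,[[269,118]],.09).round(3),ray(c,[[323,130]],.067).round(3),ray(c,[[220,302],[299,288],[268,203],[270,268]],.018).round(3),"dish",ray(c,[[346,226]],.032).round(3))
cv2.imwrite("pics/crop.png",cv2.resize(c["color"][140:320,160:400,::-1],None,fx=3.3,fy=3.3,interpolation=2))
W=cloud(c);print("monitor min z by x", [(x,float(np.min(W[...,2][(abs(W[...,0]-x)<.01)&(W[...,2]>.1)&(W[...,1]>-.1)&(W[...,1]<.5)],initial=9).round(3))) for x in(.45,.5,.55,.6,.65,.7)])
E
```

```text
top
tray (((540.6265869140625, -21.19275665283203), (99.27222442626953, 107.78217315673828), 69.98928833007812), [[473.0, -49.400001525878906], [574.2999877929688, -86.30000305175781], [608.2000122070312, 7.0], [507.0, 43.900001525878906]])
roof z 0.068339224996113 (((514.11376953125, 267.9020080566406), (144.85171508789062, 146.65464782714844), 6.242257595062256), [[434.1000061035156, 332.8999938964844], [450.1000061035156, 187.10000610351562], [594.0999755859375, 202.89999389648438], [578.0999755859375, 348.70001220703125]])
roof ray (((513.5384521484375, 267.3253479003906), (144.49928283691406, 145.77804565429688), 6.3282341957092285), [[433.70001220703125, 331.79998779296875], [449.79998779296875, 186.89999389648438], [593.4000244140625, 202.8000030517578], [577.2999877929688, 347.70001220703125]])
side
tray (((542.1507568359375, -8.575363159179688), (118.40081024169922, 115.09963989257812), 70.26996612548828), [[468.0, -44.900001525878906], [576.2999877929688, -83.69999694824219], [616.2999877929688, 27.700000762939453], [508.0, 66.5999984741211]])
roof z 0.06774362029905578 (((514.7860717773438, 269.1358337402344), (143.90354919433594, 148.93861389160156), 6.417762756347656), [[435.0, 335.1000061035156], [451.6000061035156, 187.10000610351562], [594.5999755859375, 203.1999969482422], [578.0, 351.20001220703125]])
roof ray (((514.0843505859375, 274.10540771484375), (143.33926391601562, 152.7244110107422), 6.471500396728516), [[434.29998779296875, 341.8999938964844], [451.5, 190.1999969482422], [593.9000244140625, 206.3000030517578], [576.7000122070312, 358.1000061035156]])
marks: redcap,medium,black,timer,turq,guides [[0.692 0.143 0.076]] [[0.78  0.154 0.09 ]] [[0.759 0.031 0.067]] [[0.368 0.265 0.018]
 [0.4   0.086 0.018]
 [0.597 0.158 0.018]
 [0.445 0.152 0.018]] dish [[ 0.541 -0.022  0.032]]
monitor min z by x [(0.45, 9.0), (0.5, 9.0), (0.55, 9.0), (0.6, 0.144), (0.65, 0.144), (0.7, 0.144)]
```

View pics/crop.png

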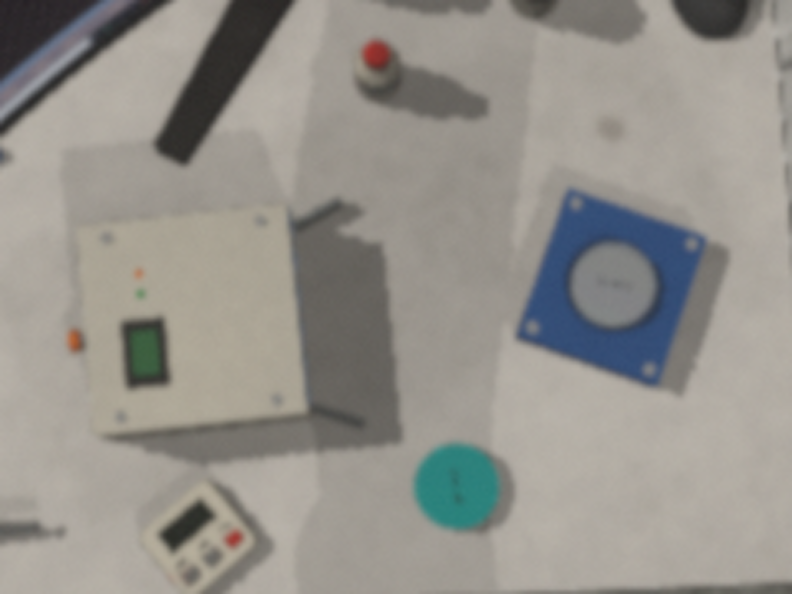

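The crop shows the clear dish in the blue tray's well at (614,284) and the turquoise decoy apart at (457,487). The tray sits nearly on the dock axis, turned about -26°. I'll push its rear face with two spread fingers, leaning 40°, and turn it gently on the way.

```bash
cat >> h.py <<'E'
from scipy.spatial.transform import Rotation as R
O=np.array([.5137,.2704]);H=96.26
d=np.array([np.cos(np.radians(H)),np.sin(np.radians(H))]);l=np.array([-d[1],d[0]])
def todock(p): return (np.asarray(p)[:2]-O)@np.c_[d,l]
def goal(head,lean): return R.from_euler('z',head,degrees=True)*R.from_matrix(np.diag([1.,-1,-1]))*R.from_euler('y',lean,degrees=True)
def rel(p0,R0,p,Rg): return (R0.inv().apply(np.asarray(p)-p0)*1000).round(1).tolist(),np.degrees((R0.inv()*Rg).as_rotvec()).round(1).tolist()
E
python3 - <<'E'
from h import *
from cell import readout
s=readout.sense();p0=s["tool_pos"];R0=R.from_rotvec(s["orientation"])
for z,le in((.22,0),(.22,40)): print(rel(p0,R0,[.505,-.12,z],goal(70,le)))
W=cloud(dict(np.load("top0.npz")));w=W.reshape(-1,3)
for x in np.arange(.2,.7,.1): print(x.round(1),[float(w[(abs(w[:,0]-x)<.05)&(abs(w[:,1]-y)<.05)][:,2].max(initial=-1).round(2)) for y in(-.5,-.4,-.3,-.2,-.1)])
E
```

```text
([456.3, -377.3, 2.6], [-0.1, -0.1, -54.9])
([456.3, -377.3, 2.6], [19.1, 36.8, -52.7])
0.2 [0.05, 0.05, 0.05, 0.02, 0.61]
0.3 [0.06, 0.06, 0.06, 0.67, 0.67]
0.4 [0.07, 0.12, 0.08, 0.02, 0.01]
0.5 [0.07, 0.09, 0.08, 0.02, 0.03]
0.6 [0.03, 0.03, 0.03, 0.02, 0.03]
```

Emit:
send_rows([
  [0.6,[38,-31,0],[0,0,-5]],
  [0.6,[76,-62,0],[0,0,-10]],
  [0.6,[114,-94,0],[0,0,-15]],
  [0.6,[152,-125,0],[0,0,-20]],
  [0.6,[190,-157,0],[0,0,-25]],
  [0.6,[228,-188,0],[0,0,-30]],
  [0.6,[266,-220,0],[0,0,-35]],
  [0.6,[304,-251,0],[0,0,-40]],
  [0.6,[342,-283,0],[0,0,-45]],
  [0.6,[380,-314,0],[0,0,-50]],
  [0.6,[418,-345,0],[0,0,-55]],
  [0.6,[456,-377,0],[0,0,-55]],
])

```text
time: 1.3
tool_pos: [0.5055, -0.1191, 0.2224]
orientation: [-2.571, -1.805, 0.0]
force: [1.2, -1.1, 0.9]
finger_gap: 0.0696
gripper_force: 0.0
```

Emit:
send_rows([
  [0.6,[0,0,0],[0,8,0]],
  [0.6,[0,0,0],[0,16,0]],
  [0.6,[0,0,0],[0,24,0]],
  [0.6,[0,0,0],[0,32,0]],
  [0.6,[0,0,0],[0,40,0]],
  [0.6,[0,0,0],[0,40,0]],
  [0.6,[0,0,0],[0,40,0]],
])

```text
time: 2.0
tool_pos: [0.5044, -0.1213, 0.2219]
orientation: [-2.157, -1.509, -0.782]
force: [-0.7, 0.6, -0.5]
finger_gap: 0.0696
gripper_force: 0.0
```

```bash
python3 - <<'E'
from h import *
from cell import readout
s=readout.sense();p0=s["tool_pos"];R0=R.from_rotvec(s["orientation"]);print(s["time"],p0,s["q"].round(2),s["finger_gap"],s["force"])
print(R0.as_matrix().round(3))
print(rel(p0,R0,[.509,-.109,.011],goal(70,40)),rel(p0,R0,[.52,-.08,.011],goal(70,40)))
E
```

```text
2.0 [ 0.50440529 -0.12128979  0.2219191 ] [-0.82  0.51  1.73  0.63  1.32 -0.76] 0.0696262665424455 [-0.66099694  0.6280073  -0.48956751]
[[ 0.264  0.94   0.218]
 [ 0.72  -0.342  0.603]
 [ 0.642 -0.002 -0.767]]
([-125.3, 0.6, 170.2], [-0.1, 0.1, -0.1]) ([-101.5, 1.0, 190.1], [-0.1, 0.1, -0.1])
```

Emit:
send_rows([
  [0.6,[-27,0,32],[0,0,0]],
  [0.6,[-54,0,64],[0,0,0]],
  [0.6,[-81,0,96],[0,0,0]],
  [0.6,[-108,0,128],[0,0,0]],
  [0.6,[-121,0,144],[0,0,0]],
  [0.6,[-134,0,160],[0,0,0]],
  [0.6,[-134,0,160],[0,0,0]],
  [0.6,[-134,0,160],[0,0,0]],
])

```text
time: 2.8
tool_pos: [0.5054, -0.1199, 0.0147]
orientation: [-2.154, -1.514, -0.783]
force: [0.0, 0.7, 0.3]
finger_gap: 0.0695
gripper_force: 0.0
```

```bash
python3 - <<'E'
from h import *
from cell import readout,cams
s=readout.sense();p0=s["tool_pos"];R0=R.from_rotvec(s["orientation"]);print(s["time"],p0,s["force"])
c=cams.capture("side");cv2.imwrite("pics/s1.png",cv2.resize(c["color"][130:330,200:460,::-1],None,fx=3,fy=3))
# plan: contact, then turn about centre 80 mm to tray's left
C=np.array([.5406,-.0212]);u=lambda a:np.array([np.cos(np.radians(a)),np.sin(np.radians(a))])
R_=80;ic=C+.001*R_*u(160)
rows=[]
for st in(.030,.012,.002): rows.append((C-u(70)*(.052+.0073+st),70))
for k in range(1,11):
    a=70+2.63*k; c_=ic-.001*R_*u(a+90); rows.append((c_-u(a)*.0593,a))
print("end centre dock",todock(c_))
for p,a in rows: print(p.round(4),rel(p0,R0,[*p,.011],goal(a,40)))
E
```

```text
2.8 [ 0.5053799  -0.11989661  0.0146985 ] [0.03791233 0.69448906 0.25155999]
end centre dock [-0.257343   -0.00319977]
[ 0.5101 -0.1051] ([9.5, -0.6, 12.8], [-0.1, 0.0, 0.2])
[ 0.5162 -0.0882] ([23.3, -0.6, 24.3], [-0.1, 0.0, 0.2])
[ 0.5196 -0.0788] ([31.0, -0.5, 30.8], [-0.1, 0.0, 0.2])
[ 0.5241 -0.0743] ([35.4, 2.1, 34.4], [1.6, 0.0, -1.9])
[ 0.5277 -0.0715] ([38.3, 4.6, 36.9], [3.3, 0.0, -3.9])
[ 0.5312 -0.0686] ([41.3, 6.9, 39.4], [5.0, 0.0, -5.9])
[ 0.5346 -0.0655] ([44.4, 9.0, 42.1], [6.7, 0.0, -7.9])
[ 0.5378 -0.0623] ([47.6, 10.9, 44.7], [8.4, 0.0, -9.9])
[ 0.5408 -0.0589] ([50.8, 12.7, 47.4], [10.0, 0.0, -11.9])
[ 0.5437 -0.0553] ([54.1, 14.2, 50.2], [11.7, 0.0, -13.9])
[ 0.5465 -0.0517] ([57.5, 15.5, 53.0], [13.4, 0.1, -16.0])
[ 0.5491 -0.0479] ([60.9, 16.7, 55.9], [15.1, 0.1, -18.0])
[ 0.5514 -0.044 ] ([64.3, 17.6, 58.7], [16.8, 0.1, -20.0])
```

View pics/s1.png

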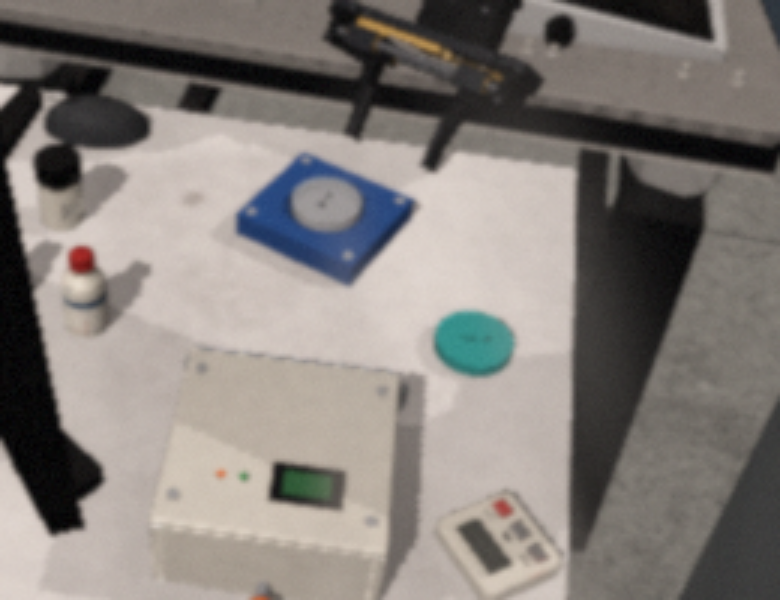

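The side crop shows the two fingers at (360,130) and (435,165), parallel to the tray's rear edge, which runs (305,155)–(412,205). The path is clear, so I'll push and turn.

Emit:
send_rows([
  [0.6,[12,0,15],[0,0,0]],
  [0.6,[23,0,24],[0,0,0]],
  [0.6,[31,0,31],[0,0,0]],
  [0.6,[35,2,34],[1.6,0,-2]],
  [0.6,[38,4.5,37],[3.3,0,-4]],
  [0.6,[41,7,39.5],[5,0,-6]],
  [0.6,[44.5,9,42],[6.7,0,-8]],
  [0.6,[47.5,11,44.5],[8.4,0,-10]],
  [0.6,[51,12.5,47.5],[10,0,-12]],
  [0.6,[54,14,50],[11.7,0,-14]],
  [0.6,[57.5,15.5,53],[13.4,0,-16]],
  [0.6,[57.5,15.5,53],[13.4,0,-16]],
])

```text
time: 4.05
tool_pos: [0.5471, -0.0521, 0.0102]
orientation: [-1.797, -1.833, -0.655]
force: [2.0, -2.6, 1.2]
finger_gap: 0.0698
gripper_force: 1.2
```

```bash
cat > look.py <<'E'
from h import *
from cell import readout,cams
import sys
s=readout.sense();p0=s["tool_pos"];R0=R.from_rotvec(s["orientation"])
x=R0.as_matrix()[:,1];print(s["time"],p0.round(4),"F",s["force"].round(1),"heading",np.degrees(np.arctan2(x[1],x[0])).round(1)+90,"tcp dock",todock(p0).round(4))
c=cams.capture("top");cv2.imwrite(f"pics/{sys.argv[1]}.png",cv2.resize(c["color"][140:320,160:400,::-1],None,fx=3.3,fy=3.3,interpolation=2))
b=blue(c,(150,180,400,280));r,bx=rect(ray(c,b,.024));print(r,"dock corners",[todock(np.array(q)/1000).round(4).tolist() for q in bx],"centre",todock(np.array(r[0])/1000).round(4))
E
python3 look.py t1
```

```text
4.05 [ 0.5471 -0.0521  0.0102] F [ 2.  -2.6  1.2] heading 91.1 tcp dock [-0.3242  0.002 ]
((545.8571166992188, 4.928089141845703), (105.22981262207031, 101.3470230102539), 0.08396017551422119) dock corners [[-0.2114, 0.0438], [-0.3121, 0.0548], [-0.3235, -0.0498], [-0.2227, -0.0608]] centre [-0.2674 -0.003 ]
```

View pics/t1.png

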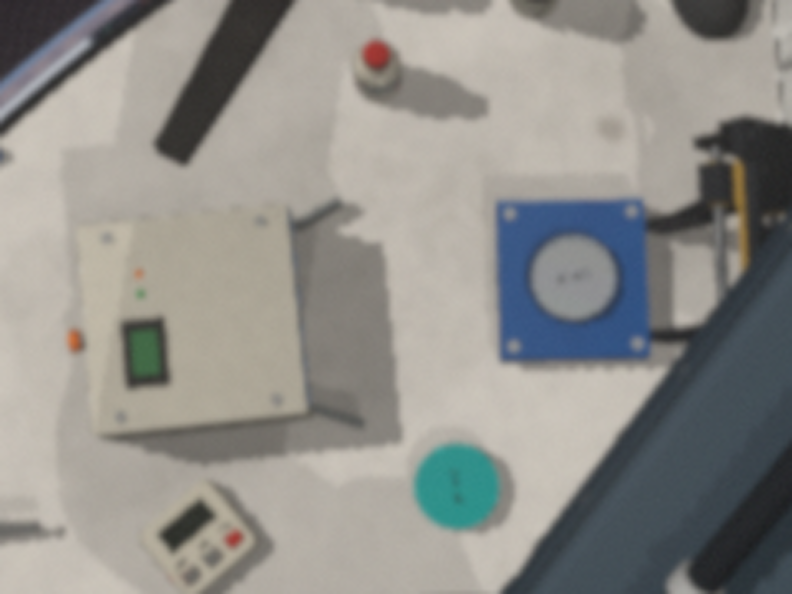

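The crop shows the tray almost square to the dock, with the dish still in its well at (574,278) and both fingers on the rear face. I'll trim the heading and the 3 mm offset, then advance to the guides.

```bash
python3 - <<'E'
from h import *
from cell import readout
s=readout.sense();p0=s["tool_pos"];R0=R.from_rotvec(s["orientation"])
u=lambda a:np.array([np.cos(np.radians(a)),np.sin(np.radians(a))])
a=91.1;c=p0[:2]+.058*u(a)
segs=[(2.5,100)]*3+[(0,.0125)]*6+[(-1.15,100)]*2
for da,v in segs:
    if da:
        ds=abs(np.radians(da))*.1; c=c+ds*u(a+da/2); a+=da
    else: c=c+v*u(a)
    print(round(a,1),todock(c).round(4),rel(p0,R0,[*(c-.058*u(a)),.011],goal(a,40)))
E
```

```text
93.6 [-0.2621 -0.0031] ([4.0, 2.4, 2.2], [1.7, 0.0, -1.9])
96.1 [-0.2577 -0.0032] ([7.4, 4.7, 5.1], [3.3, 0.0, -3.9])
98.6 [-0.2534 -0.0031] ([11.0, 6.7, 8.0], [4.9, 0.0, -5.8])
98.6 [-0.2409 -0.0026] ([20.5, 5.0, 16.0], [4.9, 0.0, -5.8])
98.6 [-0.2284 -0.0021] ([29.9, 3.4, 24.0], [4.9, 0.0, -5.8])
98.6 [-0.2159 -0.0016] ([39.4, 1.7, 31.9], [4.9, 0.0, -5.8])
98.6 [-0.2034 -0.0011] ([48.9, 0.1, 39.9], [4.9, 0.0, -5.8])
98.6 [-0.1909 -0.0006] ([58.4, -1.6, 47.8], [4.9, 0.0, -5.8])
98.6 [-0.1784 -0.    ] ([67.9, -3.2, 55.8], [4.9, 0.0, -5.8])
97.4 [-0.1764  0.    ] ([69.3, -4.6, 57.0], [4.2, 0.0, -4.9])
96.3 [-0.1744  0.    ] ([70.8, -6.0, 58.2], [3.4, 0.0, -4.0])
```

Emit:
send_rows([
  [0.6,[4,2.4,2.4],[1.7,0,-2]],
  [0.6,[7.4,4.7,5.1],[3.3,0,-4]],
  [0.6,[11,6.7,8],[5,0,-5.8]],
  [0.6,[18,5.5,14],[5,0,-5.8]],
  [0.6,[27,4,21.5],[5,0,-5.8]],
  [0.6,[36,2.3,29],[5,0,-5.8]],
  [0.6,[45,0.8,36.5],[5,0,-5.8]],
  [0.6,[54,-0.8,44],[5,0,-5.8]],
  [0.6,[62,-2.2,51],[5,0,-5.8]],
  [0.6,[68,-3.2,56],[5,0,-5.8]],
  [0.6,[69.5,-4.6,57],[4.2,0,-5]],
  [0.6,[71,-6,58],[3.4,0,-4]],
])

```text
time: 5.3
tool_pos: [0.5384, 0.0392, 0.0114]
orientation: [-1.706, -1.899, -0.621]
force: [0.3, -0.8, -1.3]
finger_gap: 0.0697
gripper_force: 0.8
```

```bash
python3 look.py t2; python3 - <<'E'
from h import *
from cell import readout
s=readout.sense();p0=s["tool_pos"];R0=R.from_rotvec(s["orientation"])
for x in(-.18,-.12,-.085,-.07,-.058,-.054): print(x,rel(p0,R0,[*(O+x*d),.011],goal(H,40)))
E
```

```text
5.3 [0.5384 0.0392 0.0114] F [ 0.3 -0.8 -1.3] heading 96.1 tcp dock [-0.2325  0.0006]
((531.985595703125, 96.85635375976562), (108.14698028564453, 102.23432159423828), 6.692077159881592) dock corners [[-0.1238, 0.0552], [-0.226, 0.0545], [-0.2252, -0.0537], [-0.123, -0.0529]] centre [-0.1745  0.0007]
-0.18 ([39.5, 1.3, 34.0], [0.1, -0.1, -0.2])
-0.12 ([85.5, 1.1, 72.7], [0.1, -0.1, -0.2])
-0.085 ([112.2, 1.0, 95.2], [0.1, -0.1, -0.2])
-0.07 ([123.7, 0.9, 104.8], [0.1, -0.1, -0.2])
-0.058 ([132.9, 0.9, 112.6], [0.1, -0.1, -0.2])
-0.054 ([136.0, 0.8, 115.1], [0.1, -0.1, -0.2])
```

View pics/t2.png

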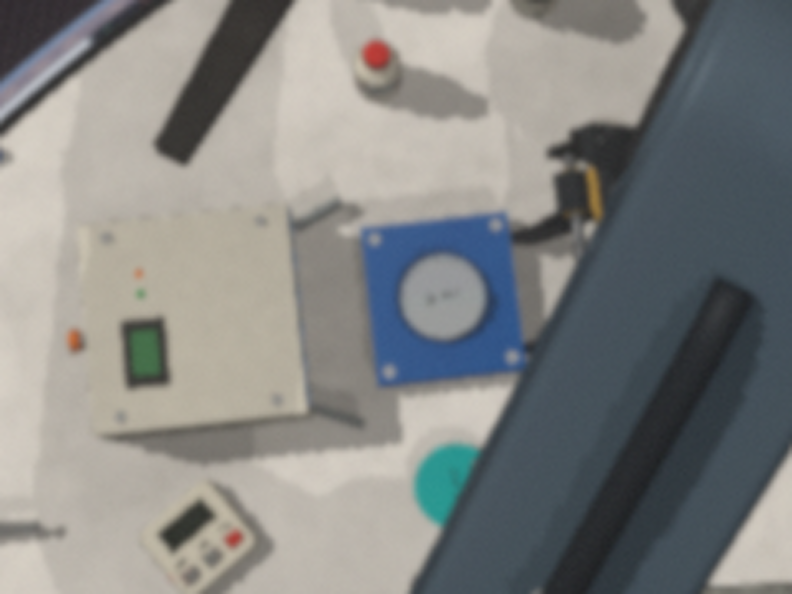

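The crop shows the tray square in front of the mouth, aligned to within 1 mm, with the dish seated at (443,296). I'll drive straight in, stopping short of the ejector.

Emit:
send_rows([
  [0.6,[6,0.3,5],[0,0,0]],
  [0.6,[15,0.6,13],[0,0,0]],
  [0.6,[24,1,20],[0,0,0]],
  [0.6,[33,1,28],[0,0,0]],
  [0.6,[42,1,36],[0,0,0]],
  [0.6,[51,1,43.5],[0,0,0]],
  [0.6,[60,1,51],[0,0,0]],
  [0.6,[69,1,59],[0,0,0]],
  [0.6,[78,1,66.5],[0,0,0]],
  [0.6,[87,1,74],[0,0,0]],
  [0.6,[95,1,81],[0,0,0]],
  [0.6,[100,1,85],[0,0,0]],
])

```text
time: 6.55
tool_pos: [0.5249, 0.1707, 0.0105]
orientation: [-1.704, -1.899, -0.619]
force: [0.9, -3.0, 1.2]
finger_gap: 0.0696
gripper_force: 1.8
```

```bash
python3 look.py t3; python3 - <<'E'
from h import *
from cell import readout,cams
s=readout.sense();p0=s["tool_pos"];R0=R.from_rotvec(s["orientation"]);print(s["q"].round(2))
for x in(-.085,-.07,-.058,-.054,-.05): print(x,rel(p0,R0,[*(O+x*d),.011],goal(H,40)))
c=cams.capture("side");cv2.imwrite("pics/s3.png",cv2.resize(c["color"][150:350,200:460,::-1],None,fx=3,fy=3,interpolation=2))
E
```

```text
6.55 [0.5249 0.1707 0.0105] F [ 0.9 -3.   1.2] heading 96.2 tcp dock [-0.1003 -0.0003]
((628.3694458007812, 426.9497985839844), (7.46762752532959, 26.158355712890625), 41.52707290649414) dock corners [[0.1517, -0.1205], [0.1303, -0.1355], [0.1346, -0.1416], [0.1559, -0.1266]] centre [ 0.1431 -0.1311]
[-0.25  0.89  1.77  0.83  0.96 -1.01]
-0.085 ([11.3, 0.1, 9.0], [-0.1, -0.1, -0.1])
-0.07 ([22.8, 0.1, 18.7], [-0.1, -0.1, -0.1])
-0.058 ([32.0, 0.1, 26.4], [-0.1, -0.1, -0.1])
-0.054 ([35.0, 0.1, 29.0], [-0.1, -0.1, -0.1])
-0.05 ([38.1, 0.1, 31.6], [-0.1, -0.1, -0.1])
```

View pics/s3.png

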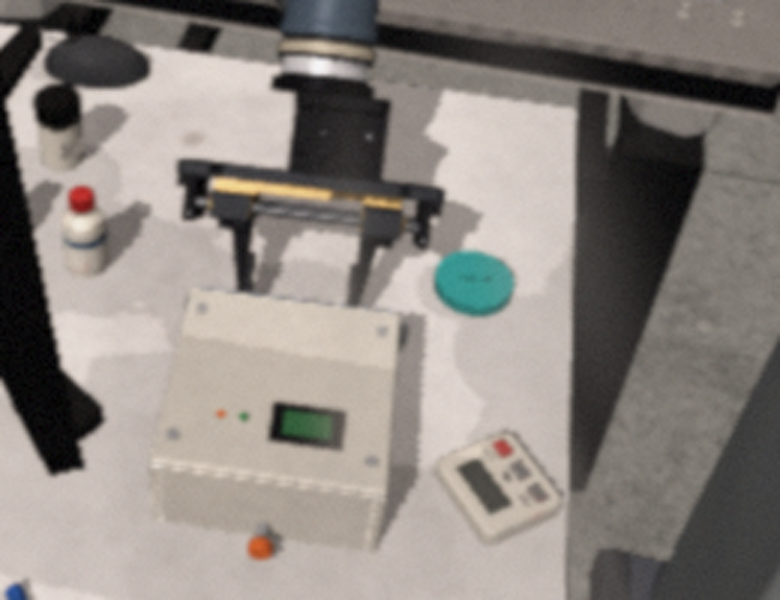

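The side crop shows the tray inside the dock, with the fingers entering the mouth at (240,285) and (355,300) and clear of the roof. The bystanders are untouched and the knob is at (260,547). I'll push on slowly onto the ejector.

Emit:
send_rows([
  [0.6,[5,0,4],[0,0,0]],
  [0.6,[10,0,8],[0,0,0]],
  [0.6,[14,0,11.5],[0,0,0]],
  [0.6,[17,0,14],[0,0,0]],
  [0.6,[20,0,16.5],[0,0,0]],
  [0.6,[23,0,19],[0,0,0]],
  [0.6,[25,0,21],[0,0,0]],
  [0.6,[27,0,22.5],[0,0,0]],
  [0.6,[29,0,24],[0,0,0]],
  [0.6,[30,0,25],[0,0,0]],
  [0.6,[30,0,25],[0,0,0]],
])

```text
time: 7.75
tool_pos: [0.5217, 0.2073, 0.0104]
orientation: [-1.706, -1.902, -0.62]
force: [-0.1, -7.3, -0.4]
finger_gap: 0.0696
gripper_force: 3.3
```

Emit:
send_rows([
  [0.6,[0.8,0,0.6],[0,0,0]],
  [0.6,[1.5,0,1.3],[0,0,0]],
  [0.6,[2.3,0,1.9],[0,0,0]],
  [0.6,[3,0,2.6],[0,0,0]],
  [0.6,[3.8,0,3.2],[0,0,0]],
  [0.6,[3.8,0,3.2],[0,0,0]],
])

```text
time: 8.35
tool_pos: [0.5212, 0.2121, 0.0104]
orientation: [-1.706, -1.902, -0.62]
force: [0.4, -7.1, 1.1]
finger_gap: 0.0693
gripper_force: 3.6
```

Emit:
send_rows([
  [0.6,[0.8,0,0.6],[0,0,0]],
  [0.6,[1.5,0,1.3],[0,0,0]],
  [0.6,[2.3,0,1.9],[0,0,0]],
  [0.6,[2.3,0,1.9],[0,0,0]],
])

```text
time: 8.75
tool_pos: [0.521, 0.2142, 0.0103]
orientation: [-1.707, -1.904, -0.619]
force: [-0.9, -11.1, 1.2]
finger_gap: 0.0693
gripper_force: 5.4
```

Emit:
send_rows([
  [0.6,[0.8,0,0.6],[0,0,0]],
  [0.6,[1.5,0,1.3],[0,0,0]],
  [0.6,[1.5,0,1.3],[0,0,0]],
])

```text
time: 9.05
tool_pos: [0.5211, 0.2146, 0.0102]
orientation: [-1.708, -1.907, -0.618]
force: [-1.9, -18.2, 5.9]
finger_gap: 0.0697
gripper_force: 9.0
```

Emit:
send_rows([
  [0.6,[0.8,0,0.6],[0,0,0]],
  [0.6,[1.5,0,1.3],[0,0,0]],
  [0.6,[1.5,0,1.3],[0,0,0]],
])

```text
time: 9.35
tool_pos: [0.5212, 0.2148, 0.0101]
orientation: [-1.709, -1.909, -0.617]
force: [-3.6, -26.8, 10.4]
finger_gap: 0.0701
gripper_force: 12.7
```

The force rises to 27 N with no motion, so the bar is on its stop. Backing straight out, slowly at first.

Emit:
send_rows([
  [0.6,[-4,0,-3],[0,0,0]],
  [0.6,[-8,0,-7],[0,0,0]],
  [0.6,[-16,0,-13],[0,0,0]],
  [0.6,[-31,0,-26],[0,0,0]],
  [0.6,[-46,0,-39],[0,0,0]],
  [0.6,[-61,0,-51],[0,0,0]],
  [0.6,[-77,0,-64],[0,0,0]],
  [0.6,[-92,0,-77],[0,0,0]],
  [0.6,[-107,0,-90],[0,0,0]],
  [0.6,[-115,0,-97],[0,0,0]],
  [0.6,[-115,0,-97],[0,0,0]],
])

```text
time: 10.45
tool_pos: [0.5369, 0.0695, 0.0109]
orientation: [-1.707, -1.899, -0.622]
force: [-0.2, 0.1, 0.5]
finger_gap: 0.0697
gripper_force: 0.0
```

Emit:
send_rows([
  [0.6,[13,0,-15],[0,0,0]],
  [0.6,[30,0,-36],[0,0,0]],
  [0.6,[48,0,-57],[0,0,0]],
  [0.6,[64,0,-77],[0,0,0]],
  [0.6,[64,0,-77],[0,0,0]],
])

```text
time: 10.95
tool_pos: [0.5371, 0.0712, 0.1139]
orientation: [-1.704, -1.904, -0.624]
force: [-0.6, -0.5, -0.3]
finger_gap: 0.0695
gripper_force: 0.0
```

```bash
python3 - <<'E'
from h import *
from cell import readout,cams
s=readout.sense();print(s["time"],s["tool_pos"],s["force"].round(1))
a=cams.capture("side");b=cams.capture("wrist")
for n,c0,c in(("before",np.load("side0.npz"),a),):
    W0=cloud(dict(c0));W1=cloud(c)
    for W,q in((W0,c0["color"]),(W1,c["color"])):
        h=cv2.cvtColor(q,cv2.COLOR_RGB2HSV);m=cv2.inRange(h,(3,150,90),(15,255,255))[310:370,250:330]>0
        P=W[310:370,250:330][m];print(m.sum(),P.mean(0).round(4),todock(P.mean(0)).round(4))
I=np.hstack([cv2.resize(a["color"][170:350,220:400],(400,400)),cv2.resize(b["color"],(400,300)) if 0 else cv2.copyMakeBorder(cv2.resize(b["color"],(400,300)),0,100,0,0,0)])
cv2.imwrite("pics/end.png",I[:,:,::-1])
E
```

```text
10.95 [0.53707404 0.07118597 0.11394537] [-0.6 -0.5 -0.3]
41 [0.5031 0.3593 0.0183] [0.0895 0.0008]
39 [0.5019 0.3752 0.0191] [0.1054 0.0003]
```

View pics/end.png

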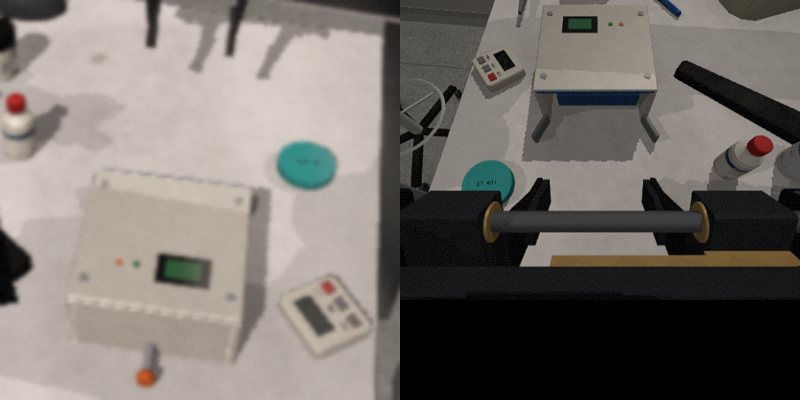

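The end view shows the tray's blue rear face in the dock mouth, left by about its home depth, and the knob 16 mm further out (18 mm nominal, about 2 mm measuring error). The final TCP position puts the tray centre at dock x of about 0.001–0.002, which is home. The bystanders stand where they were and the gripper is clear.

```bash
python3 -c "from cell import finish_job;print(finish_job())"
```

```text
the job is handed in; nothing more can be done
None
```

I slid the tray fully home with the ejector bar at its stop (27 N with no further motion), backed the arm clear and handed the job in at about 11 s; the dish was last seen in its well at the dock mouth and can't be seen under the roof.

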